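Close the praline case past its spring stop

ROBOT

A 7-joint arm with a two-finger parallel gripper is mounted at the origin on the work surface. World frame = base frame: x ahead of the robot, y to its left, z up, the work surface at z = 0. Lengths are in m, angles in rad, forces in N, time in s.
With the tool pointing down it reaches from about 0.4 to 0.875 m from the base axis. Payload 19.3 kg.
Tool frame: the origin (TCP) lies between the finger pads; the fingertips stand 17 mm ahead of it and the grasp point (between the pads) lies 2 mm behind it (bot.finger_overhang is the distance from the TCP to the fingertips, in m); z points along the fingers, y is the line along which they close (so a half turn about z gives the same grasp; the last joint's range is limited). The gripper opens to 85 mm and grips with 20 to 120 N. Pads are 22 mm wide; open, the fingers measure 114 mm over their backs; the gripper's body (76 mm by 85 mm) begins 54 mm behind the grasp point. The pads swing forward as they close: fully open they stand 13 mm farther back than shut.
Start: joints at [1.154, 0.521, -0.036, 1.599, 0.021, 1.021, -0.113], TCP at [0.212, -0.588, 0.248] pointing down, gripper open.
Joint ranges: [-2.91, 2.91], [-0.3, 2.13], [-1.5, 1.42], [0.17, 2.43], [-1.26, 4.41], [0.16, 1.93], [-2.52, 2.52]. Speed limits (rad/s): [1.89, 1.89, 2.39, 2.39, 3.01, 3.01, 3.01].

INTERFACE

Orientations are given as [roll, pitch, yaw] about the fixed x, y, z axes, in that order (R = Rz(yaw) Ry(pitch) Rx(roll)).
In Python, from workcell import observe, grab_frame, bot gives the robot as it stands.
- The arm moves only by the shell command python3 -m crank 'ROWS' [FORCE]. ROWS is a JSON object of lists of equal length, an entry for each row: "linear": the shift along the world's x, y, z each as a share of 0.25 m, from -1 to 1, a list of three; "delta_rot": the turn, a rotation vector about the world's x, y, z each as a share of 30 degrees, from -1 to 1, a list of three; "fingers": the opening, from -1 (shut) to 1 (fully open). In form: {"linear": [[dx, dy, dz], ...], "delta_rot": [[rx, ry, rz], ...], "fingers": [fingers, ...]}. A call has 1 to 5 rows; each row is the pose to reach, as a shift and turn from the pose commanded when the call began; what a row does not reach only later rows make up. A row lasts 1/10 s, in which the tool goes at most 50 mm and 8.59 degrees, less where a joint would pass 70% of its speed; a pose out of reach is approached as far as the arm can. A call with a number of a shift or a turn outside -1 to 1 is refused whole. A call with a gripper value outside its range is refused whole. The fingers move at their own pace and stop on an object; FORCE is the grip in N (left out, the last holds). Time passes only in rows, so rows that repeat a pose let the fingers close. It gives the time, the measured TCP pose, the force, the opening and the grip force at its end, in the units of the state.
- observe(): the state, without advancing time (a new reading comes with each control period).
- grab_frame(name): name is "scene" or "top"; returns a dict with "image" (384x512x3 uint8, red, green, blue), "mtx" (3x3 intrinsics, pixels), "xyz" and "orientation" of the camera in the world. Camera axes: x right, y down, z forward; pixel columns grow to the right and rows downward; lengths in m; the calibration is good to about 2 mm. A picture is of the moment at which its call begins. There is no depth.
- bot.job_done(): hands the job in; it is judged then, once.
The state is a dict: "clock": time; "qpos": joint angles; "qd": joint speeds; "joint_efforts": joint torques, N m; "position": TCP position; "tool_rot": TCP orientation; "force": force on the tool from outside, world axes, zero at the start; "moment": the same for the moment, N m; "grip_width": finger opening in m; "finger_force": force on a finger pad.
Only numpy, scipy, OpenCV 4.12 (cv2) and the standard library are available. Lean on these libraries where they do the work, as an engineer would, in place of code of your own. Each camera call takes 0.05 s, during which the arm holds its last target. There are 200 camera calls.

TASK

Shut the sliding cover of the praline case on the counter: with a fingertip hold down the red spring stop bar on the case's front rail and, while it is down, push the cover along over the stop (its black finger pull, just above the bar, is made for that). Go on pushing until the cover is fully home against the end of the case and the stop has sprung up again behind it. Slide the cover without lifting it off its rails, and leave the other things on the counter where they stand.

Things in the scene. Friction and masses are not known exactly. Their poses are not given: they have to be found in the camera images.
- case: Fixed dark wood display case, 220 mm deep (own x), 476 mm long (own y), 92 mm high. Origin on the counter under it; +y is the way the cover closes, -x the front, where the stop is. The cover lies 80 mm above the counter on two rails along y, between lips 85 mm high with inner faces at x = -106 and +106 mm. Tray of pralines at y = 5 to 215 mm; at lower y a fixed deck, over which the cover is parked.
- end_wall (a point): Middle of the inner face of the case's end wall, at case x = 0, y = +215 mm, 80 mm high. The wall (92 mm high, within x +-110 mm) stops the cover's leading edge when fully home. Along the front of the case, at x = -165 to -112 mm, nothing but the stop bar rises above 78 mm.
- cover: Loose cover on the rails: clear pane in a flat brass frame, 209 (x) by 210 mm (y), 8 mm thick, 0.8 to 1.05 kg, sliding with about 1.5 to 5 N. Origin at the centre of its underside, axes as the case's. Parked: at y = -128 to -116 mm in the case's frame, leading (+y) edge 2 to 14 mm short of the stop's tooth. Fully home: at case y = +110 mm.
- pull_face (a point): Centre of the flat upright push face, looking to -y, of the cover's black finger pull, 126 mm to -x and 95 mm to +y of the cover's origin, above the centre line of the stop bar. Seen from this point the face reaches 18 mm up and down, 14 mm to -x and 41 mm to +x: 100 to 136 mm above the counter. A ramp backs it up on the +y side.
- stop (a joint): How far the spring stop is pressed down, m: 0 up, 0.012 fully down. From 0.008 on the cover can pass over its tooth. The spring pushes with about 1.3 N when up, 2.6 N when down, and raises the stop again when let go, unless the cover lies over the tooth (it then stays down by itself).
- stop_tooth (a point): Middle of the top of the stop's steel tooth, which stands 8 mm above the front rail's running surface in the cover's path when up (88 mm above the counter) and moves with the bar. In the case's frame at x = -98 mm, y = -4 mm; it is 10 mm long in y.
- stop_bar (a point): Centre of the top of the red stop bar, one piece with the tooth: a level bar along the case's y just outside the front rail, 115 mm long and 22 mm wide (case x -137 to -115, y -102 to +12 mm). Its top is 96 mm above the counter when up, 84 mm when fully down. It can be pressed anywhere. Its fixed black housing below (top at 78 mm) is 30 mm wide, 121 mm long.
- spread_jar: Bystander: brown jar with a gold cap, 62 mm in diameter, 88 mm high, origin at the centre of its underside; stands in front of the case.
- bar_carton: Bystander: brown and cream striped carton, 45 x 65 x 85 mm high, origin at the centre of its underside; in front of the case.
- cocoa_tin: Bystander: red and gold tin, 60 mm in diameter, 80 mm high, origin at the centre of its underside; in front of the case.
- gift_box: Bystander: dark gift box with gold ribbon, 110 x 90 x 45 mm high (bow to 65 mm), origin at the centre of its underside; beyond the +y end of the case.
- heart_box: Bystander: red heart-shaped box, about 110 x 120 x 36 mm high, origin under its middle; beyond the -y end of the case.
- liqueur: Bystander: amber bottle, 48 mm in diameter, 150 mm high, origin at the centre of its underside; beyond the +y end of the case.

How it is judged:
By the outcome, as a careful person would: the job done as asked, in the order asked, and still so for the second after the job is handed in, with the robot touching nothing.
It also fails if it takes over 38 s, if anything falls off the work surface, if the arm or the gripper's body presses on something with over 40 N, if the wrist force passes 120 N, or if a joint passes its speed limit or range.

## Working session

There is one attempt and no reset: what is moved stays moved. The work goes in short steps, Python scripts to look and compute and a shell command to move; the robot and the scene stay as the last step left them, time stands still between calls to the robot, and variables do not carry over. Pictures are saved under pics/ and viewed, at most 10 in all, crops included, and the job is handed in when it is done.

```bash
mkdir -p pics; ls; python3 - <<'E'
from workcell import observe, grab_frame, bot
import cv2
for n in("scene","top"):
    f=grab_frame(n); cv2.imwrite(f"pics/{n}0.png",cv2.resize(f["image"][:,:,::-1],None,fx=1.5,fy=1.5,interpolation=cv2.INTER_CUBIC))
    cv2.imwrite(f"{n}_raw.png",f["image"][:,:,::-1])
    print(n,f["mtx"],f["xyz"],f["orientation"])
print(observe(),bot.finger_overhang)
E
```

```text
pics
scene [[356.30052607   0.         252.79109199]
 [  0.         356.30052607 185.91796526]
 [  0.           0.           1.        ]] [ 1.26008147 -0.02773634  0.9038966 ] [-2.41591935  0.0129658   1.49881758]
top [[471.44510748   0.         259.26749189]
 [  0.         471.44510748 199.64701394]
 [  0.           0.           1.        ]] [0.37391986 0.03279206 1.30953286] [-3.01246955 -0.01928581 -1.57424379]
{'clock': 0.1, 'qpos': array([ 1.15380918,  0.52193963, -0.03630158,  1.5999334 ,  0.02120387,
        1.02109642, -0.11277677]), 'qd': array([ 6.75438877e-04,  1.30271366e-04, -9.45412088e-04, -1.06412038e-04,
       -8.47416637e-05, -5.53512808e-05, -1.20419023e-03]), 'joint_efforts': array([ 6.62911669e-03, -9.28491354e+01,  1.98492184e+00, -3.70526004e+01,
        1.81856233e-02,  5.46369163e-03,  8.35345668e-05]), 'position': array([ 0.21228536, -0.58755131,  0.24779908]), 'tool_rot': array([-3.14060446e+00,  8.49135299e-05,  3.46778732e-01]), 'force': array([1.07446263, 0.42275183, 0.65247708]), 'moment': array([-0.04751078, -0.02666032,  0.02761091]), 'finger_force': 0.0, 'grip_width': 0.08551456921066027} 0.017
```

View pics/scene0.png

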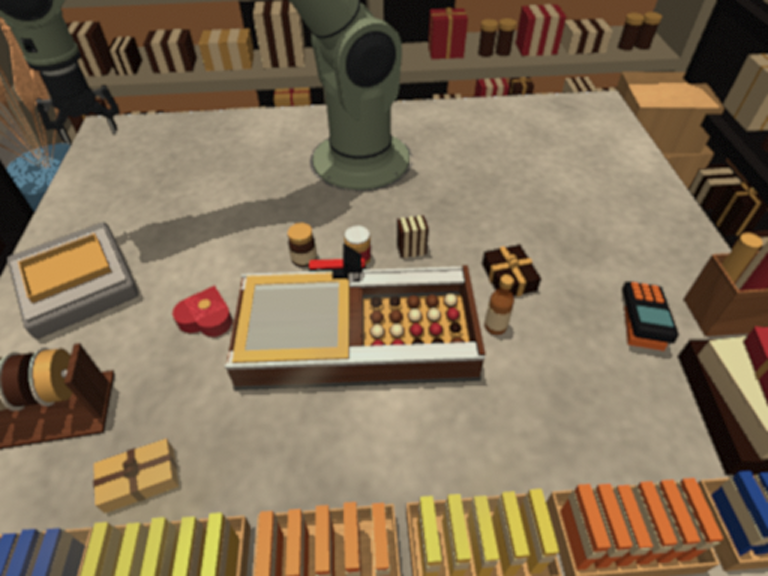

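View pics/top0.png

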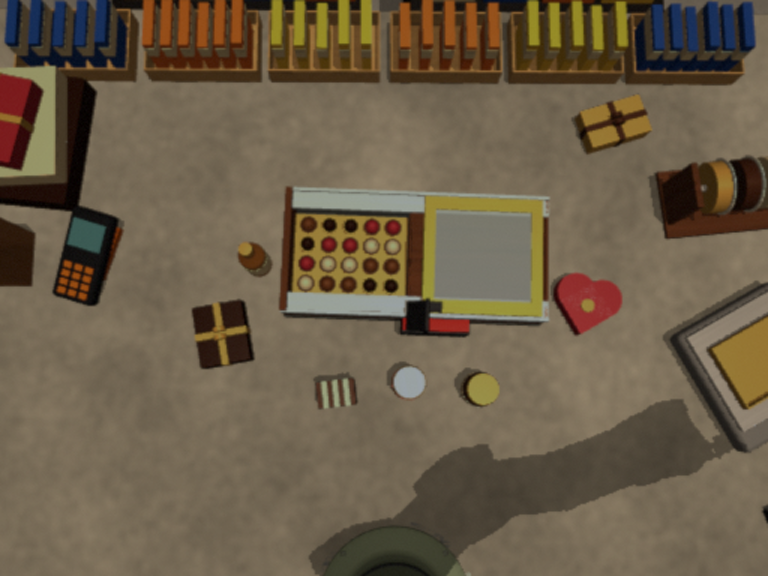

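Top view: the front faces the robot (image down), +y of the case is to the left. Cover frame is at (425–548, 197–315), bar at (400–470, 318–335), pull at (418, 317), in the ×1.5 picture; jar and tin stand just in front of the bar. I now measure these.

```bash
cat > h.py <<'E'
import numpy as np, cv2
from scipy.spatial.transform import Rotation as R
def cast(f,uv,z):
    uv=np.atleast_2d(uv).astype(float)
    d=np.c_[uv,np.ones(len(uv))]@np.linalg.inv(f["mtx"]).T@R.from_euler("xyz",f["orientation"]).as_matrix().T
    c=np.array(f["xyz"]); return c+d*((z-c[2])/d[:,2:])
def comps(m,minA=30):
    n,l,s,c=cv2.connectedComponentsWithStats(m.astype(np.uint8))
    return [(l==i) for i in range(1,n) if s[i,4]>=minA]
def corners(m):
    p=np.argwhere(m)[:,::-1].astype(np.float32)
    return cv2.minAreaRect(p)
E
python3 - <<'E'
from h import *
from workcell import grab_frame
np.set_printoptions(precision=4,suppress=True)
for n,z in(("top",None),("scene",None)):
    f=grab_frame(n); hsv=cv2.cvtColor(f["image"],cv2.COLOR_RGB2HSV).astype(int); H,S,V=hsv[...,0],hsv[...,1],hsv[...,2]
    r0,r1,c0,c1=(120,230,265,375) if n=="top" else (165,250,145,245)
    roi=np.zeros(H.shape,bool); roi[r0:r1,c0:c1]=1
    red=((H<5)|(H>174))&(S>180)&(V>90)&roi
    yel=(H>14)&(H<34)&(S>120)&(V>110)&roi
    blk=(V<45)&roi
    for nm,m,zz in(("red",red,.096),("yel",yel,.088),("blk",blk,.136)):
        for c in comps(m):
            q=cv2.boxPoints(corners(c)); w=cast(f,q,zz)
            print(n,nm,c.sum(),corners(c),"\n",w[:,:2], w[:,:2].mean(0))
    # subpixel bar/frame lines in top: fit
    if n=="top":
        y=max(comps(yel),key=lambda m:m.sum())
        for nm,f1,zz in(("far",lambda a:a.min(),.088),("near",lambda a:a.max(),.088)):
            cols=range(290,360); pts=[(c,f1(np.flatnonzero(y[:,c]))+(-.5 if nm=="far" else .5)) for c in cols if y[:,c].any()]
            w=cast(f,pts,zz); k=np.polyfit(w[:,1],w[:,0],1); print(nm,"x at y, slope",k)
        rows=range(140,200); 
        for nm,f1,o in(("lead",np.min,-.5),("trail",np.max,.5)):
            pts=[(f1(np.flatnonzero(y[r]))+o,r) for r in rows if y[r].any()]
            w=cast(f,pts,.088); k=np.polyfit(w[:,0],w[:,1],1); print(nm,k,w[:,1].mean(),w[:,0].mean())
E
```

```text
top red 208 ((299.0, 216.5), (7.0, 26.0), 90.0) 
 [[ 0.4965 -0.0603]
 [ 0.4964 -0.1278]
 [ 0.4782 -0.1274]
 [ 0.4783 -0.0601]] [ 0.4874 -0.0939]
top yel 2102 ((321.9461669921875, 170.38417053222656), (79.7103271484375, 77.65402221679688), 1.6365771293640137) 
 [[ 0.5103 -0.048 ]
 [ 0.7185 -0.0558]
 [ 0.7127 -0.2691]
 [ 0.504  -0.2566]] [ 0.6114 -0.1574]
top yel 239 ((267.5, 170.5), (51.0, 5.0), 90.0) 
 [[ 0.6787 -0.007 ]
 [ 0.6787 -0.0203]
 [ 0.5421 -0.0194]
 [ 0.5421 -0.0064]] [ 0.6104 -0.0133]
top blk 427 ((287.5, 211.5), (45.0, 23.0), 0.0) 
 [[ 0.4675 -0.0045]
 [ 0.5253 -0.0048]
 [ 0.5252 -0.118 ]
 [ 0.4673 -0.117 ]] [ 0.4963 -0.0611]
far x at y, slope [0.0352 0.7209]
near x at y, slope [0.0796 0.5215]
lead [-0.034  -0.0309] -0.051703718926391924 0.6128300502814475
trail [-0.0253 -0.2465] -0.2620220610829304 0.6128980092744488
scene red 123 ((217.0, 176.0), (6.0, 22.0), 90.0) 
 [[ 0.4781 -0.1291]
 [ 0.4839 -0.0602]
 [ 0.5095 -0.0609]
 [ 0.5038 -0.1288]] [ 0.4938 -0.0948]
scene yel 1475 ((193.5, 211.5), (57.0, 77.0), 90.0) 
 [[ 0.5    -0.2874]
 [ 0.5199 -0.0493]
 [ 0.7274 -0.0562]
 [ 0.7106 -0.2644]] [ 0.6145 -0.1643]
scene yel 87 ((243.0, 214.0), (30.0, 2.0), 90.0) 
 [[ 0.5864 -0.0219]
 [ 0.5869 -0.0159]
 [ 0.6942 -0.0219]
 [ 0.6937 -0.0274]] [ 0.6403 -0.0218]
scene blk 201 ((232.53631591796875, 177.11936950683594), (15.882352828979492, 21.117647171020508), 28.07248878479004) 
 [[ 0.5595 -0.0812]
 [ 0.4853 -0.05  ]
 [ 0.5205 -0.0092]
 [ 0.5917 -0.0416]] [ 0.5392 -0.0455]
```

```bash
A='{"linear":[[0.2,0.35,0],[0.37,0.68,0],[0.37,0.68,0],[0.37,0.68,0],[0.37,0.68,0]],"delta_rot":[[0,0,0.25],[0,0,0.5],[0,0,0.76],[0,0,0.76],[0,0,0.76]],"fingers":[-1,-1,-1,-1,-1]}' ; unset A
python3 -m crank '{"linear":[[0.2,0.35,0],[0.37,0.68,0],[0.37,0.68,0],[0.37,0.68,0],[0.37,0.68,0]],"delta_rot":[[0,0,0.25],[0,0,0.5],[0,0,0.76],[0,0,0.76],[0,0,0.76]],"fingers":[-1,-1,-1,-1,-1]}' 20
python3 -m crank '{"linear":[[0.2,0.35,0],[0.37,0.68,0],[0.37,0.68,0],[0.37,0.68,0],[0.37,0.68,0]],"delta_rot":[[0,0,0.25],[0,0,0.5],[0,0,0.76],[0,0,0.76],[0,0,0.76]],"fingers":[-1,-1,-1,-1,-1]}'
python3 -m crank '{"linear":[[0.2,0.35,0],[0.37,0.67,0],[0.37,0.67,0],[0.37,0.67,0],[0.37,0.67,0]],"delta_rot":[[0,0,0.25],[0,0,0.5],[0,0,0.76],[0,0,0.76],[0,0,0.76]],"fingers":[-1,-1,-1,-1,-1]}'
```

```text
clock: 0.7
position: [0.3078, -0.4133, 0.2486]
tool_rot: [-3.141, -0.002, 0.751]
force: [-0.4, -1.1, 0.1]
grip_width: 0.0126
finger_force: 0.0
clock: 1.2
position: [0.3999, -0.2433, 0.2486]
tool_rot: [3.141, -0.002, 1.149]
force: [-0.3, -1.2, 0.3]
grip_width: 0.0003
finger_force: 0.0
clock: 1.7
position: [0.4919, -0.0756, 0.2484]
tool_rot: [3.14, -0.002, 1.546]
force: [-0.8, -2.2, -0.5]
grip_width: 0.0002
finger_force: 0.0
```

```bash
python3 -m crank '{"linear":[[-0.016,-0.03,-0.1],[-0.016,-0.03,-0.25],[-0.016,-0.03,-0.4],[-0.016,-0.03,-0.48],[-0.016,-0.03,-0.48]],"delta_rot":[[0,0,0],[0,0,0],[0,0,0],[0,0,0],[0,0,0]],"fingers":[-1,-1,-1,-1,-1]}'
python3 - <<'E'
from h import *
from workcell import grab_frame
ims=[]
for n,(r0,c0) in (("top",(165,245)),("scene",(140,170))):
    f=grab_frame(n); im=f["image"][r0:r0+75,c0:c0+100,::-1]
    ims.append(cv2.resize(im,None,fx=4,fy=4,interpolation=cv2.INTER_CUBIC))
cv2.imwrite("pics/near1.png",np.hstack(ims))
E
```

```text
clock: 2.2
position: [0.4844, -0.0882, 0.126]
tool_rot: [-3.137, -0.0, 1.54]
force: [-0.8, 0.3, 0.9]
grip_width: -0.0001
finger_force: 0.0
```

View pics/near1.png

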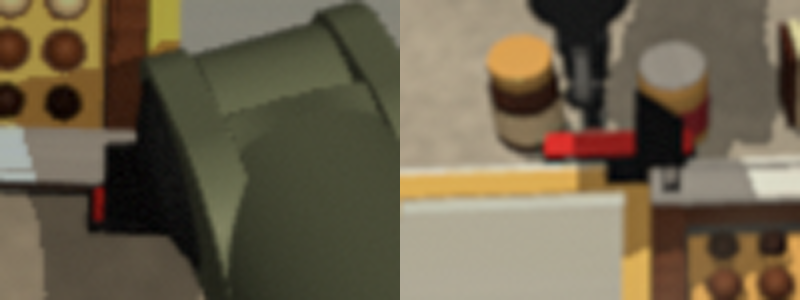

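The right half shows the fingers at about (585, 125) just above the red bar (545–635, 132–157), with the pull to the right at (660, 130). In this crop the tip seems slightly to the robot's side of the bar, so I project the expected points as a check.

```bash
python3 - <<'E'
from h import *
from workcell import grab_frame,observe
np.set_printoptions(precision=4,suppress=True)
f=grab_frame("scene"); s=observe(); p=s["position"]; print(p,s["force"])
Rc=R.from_euler("xyz",f["orientation"]).as_matrix()
im=cv2.resize(f["image"][130:195,180:260,::-1],None,fx=8,fy=8,interpolation=cv2.INTER_CUBIC)
def pr(X):
    c=(np.atleast_2d(X)-f["xyz"])@Rc@np.array(f["mtx"]).T; return c[:,:2]/c[:,2:]
def dot(X,col):
    for u in pr(X): cv2.circle(im,tuple(int(a) for a in (u-[180,130]+.5)*8),3,col,-1)
Rt=R.from_euler("xyz",s["tool_rot"]).as_matrix()
box=np.array([[a,b,.017] for a in(-.011,.011) for b in(-.0145,.0145)])
dot(p+box@Rt.T,(255,255,0)); 
ps=-.031
B=np.array([[.4888,-.0711]]); yaw=-.031
q=np.array([[np.cos(yaw),-np.sin(yaw)],[np.sin(yaw),np.cos(yaw)]])
bar=np.array([[a,b] for a in(-.011,.011) for b in(-.057,.057)])@q.T+B
dot(np.c_[bar,np.full(4,.096)],(0,255,0))
cv2.imwrite("pics/near2.png",im)
E
```

```text
[ 0.4864 -0.0881  0.1293] [0.2256 1.0567 0.7079]
```

View pics/near2.png

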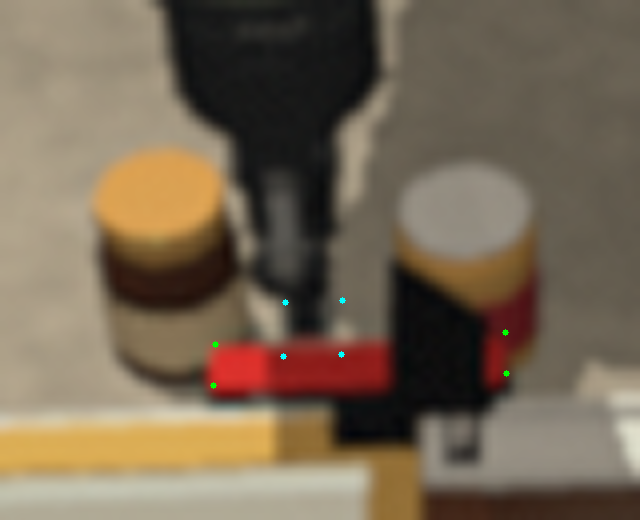

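Bar dots match the image and the tip sits over the bar. Pressing now.

```bash
python3 -m crank '{"linear":[[0.008,0,-0.04],[0.008,0,-0.07],[0.008,0,-0.09],[0.008,0,-0.09]],"delta_rot":[[0,0,0],[0,0,0],[0,0,0],[0,0,0]],"fingers":[-1,-1,-1,-1]}'
python3 -m crank '{"linear":[[0,0,-0.01],[0,0,-0.01],[0,0,-0.01]],"delta_rot":[[0,0,0],[0,0,0],[0,0,0]],"fingers":[-1,-1,-1]}'
```

```text
clock: 2.75
position: [0.4878, -0.0878, 0.1053]
tool_rot: [-3.141, -0.0, 1.541]
force: [1.1, -0.2, 2.2]
grip_width: 0.0001
finger_force: 1.1
clock: 3.05
position: [0.4878, -0.0878, 0.1034]
tool_rot: [-3.141, 0.0, 1.541]
force: [0.1, -0.1, 2.7]
grip_width: -0.0002
finger_force: 1.2
```

```bash
python3 -m crank '{"linear":[[0,0,-0.006],[0,0,-0.006],[0,0,-0.006]],"delta_rot":[[0,0,0],[0,0,0],[0,0,0]],"fingers":[-1,-1,-1]}'
python3 -m crank '{"linear":[[0,0,-0.004],[0,0,-0.004],[0,0,-0.004]],"delta_rot":[[0,0,0],[0,0,0],[0,0,0]],"fingers":[-1,-1,-1]}'
```

```text
clock: 3.35
position: [0.4879, -0.0878, 0.1018]
tool_rot: [-3.142, 0.0, 1.541]
force: [-0.7, -0.9, 1.7]
grip_width: 0.0002
finger_force: 1.2
clock: 3.65
position: [0.4879, -0.0878, 0.101]
tool_rot: [3.141, 0.0, 1.54]
force: [-2.7, 0.0, 8.0]
grip_width: 0.0001
finger_force: 4.2
```

```bash
python3 -m crank '{"linear":[[0.001,0.02,0.002],[0.002,0.04,0.002],[0.003,0.06,0.002],[0.003,0.08,0.002],[0.003,0.1,0.002]],"delta_rot":[[0,0,0],[0,0,0],[0,0,0],[0,0,0],[0,0,0]],"fingers":[-1,-1,-1,-1,-1]}'
python3 -m crank '{"linear":[[0.001,0.02,0],[0.002,0.04,0],[0.003,0.06,0],[0.003,0.08,0],[0.003,0.08,0]],"delta_rot":[[0,0,0],[0,0,0],[0,0,0],[0,0,0],[0,0,0]],"fingers":[-1,-1,-1,-1,-1]}'
```

```text
clock: 4.15
position: [0.4888, -0.0627, 0.1013]
tool_rot: [3.141, 0.0, 1.54]
force: [1.8, -5.2, 2.4]
grip_width: 0.0001
finger_force: 1.3
clock: 4.65
position: [0.4895, -0.0419, 0.1013]
tool_rot: [3.141, -0.0, 1.542]
force: [0.2, 1.6, 3.3]
grip_width: 0.0005
finger_force: 1.3
```

```bash
python3 - <<'E'
from h import *
from workcell import grab_frame
f=grab_frame("scene"); cv2.imwrite("pics/mid.png",cv2.resize(f["image"][130:230,145:265,::-1],None,fx=6,fy=6,interpolation=cv2.INTER_CUBIC))
E
```

```text
(no output)
```

View pics/mid.png

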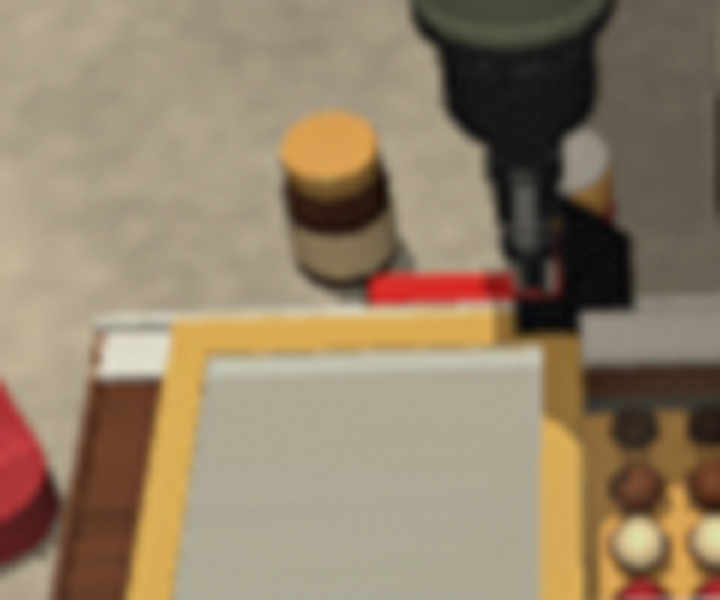

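The cover's leading edge at (582, 340) now lies at the tray's edge, past the tooth, and its frame is flat. Push a little more, then back off, raise the tip clear of the bar and push on.

```bash
python3 -m crank '{"linear":[[0.001,0.02,0],[0.002,0.04,0],[0.002,0.03,0],[0.002,0.03,0.05],[0.002,0.03,0.09]],"delta_rot":[[0,0,0],[0,0,0],[0,0,0],[0,0,0],[0,0,0]],"fingers":[-1,-1,-1,-1,-1]}'
python3 -m crank '{"linear":[[0.001,0.03,0],[0.003,0.08,0],[0.005,0.15,0],[0.007,0.22,0],[0.009,0.29,0]],"delta_rot":[[0,0,0],[0,0,0],[0,0,0],[0,0,0],[0,0,0]],"fingers":[-1,-1,-1,-1,-1]}'
```

```text
clock: 5.2
position: [0.4897, -0.0354, 0.1247]
tool_rot: [-3.141, -0.0, 1.541]
force: [0.3, 0.1, -0.1]
grip_width: -0.0003
finger_force: 0.0
clock: 5.7
position: [0.4924, 0.0378, 0.124]
tool_rot: [3.141, 0.0, 1.54]
force: [1.4, -5.2, 3.5]
grip_width: 0.0001
finger_force: 2.3
```

```bash
python3 -m crank '{"linear":[[0.002,0.07,0],[0.004,0.14,0],[0.006,0.21,0],[0.009,0.28,0],[0.011,0.34,0]],"delta_rot":[[0,0,0],[0,0,0],[0,0,0],[0,0,0],[0,0,0]],"fingers":[-1,-1,-1,-1,-1]}'
python3 -m crank '{"linear":[[0.001,0.02,0],[0.001,0.035,0],[0.002,0.05,0],[0.002,0.06,0],[0.002,0.06,0]],"delta_rot":[[0,0,0],[0,0,0],[0,0,0],[0,0,0],[0,0,0]],"fingers":[-1,-1,-1,-1,-1]}'
```

```text
clock: 6.2
position: [0.495, 0.1232, 0.124]
tool_rot: [3.141, 0.0, 1.541]
force: [1.5, -4.2, 2.5]
grip_width: 0.0001
finger_force: 2.2
clock: 6.7
position: [0.4954, 0.137, 0.1237]
tool_rot: [-3.142, 0.0, 1.54]
force: [0.5, -1.6, 0.9]
grip_width: 0.0003
finger_force: 0.5
```

```bash
python3 -m crank '{"linear":[[0.001,0.015,0],[0.001,0.03,0],[0.002,0.045,0],[0.002,0.06,0],[0.002,0.06,0]],"delta_rot":[[0,0,0],[0,0,0],[0,0,0],[0,0,0],[0,0,0]],"fingers":[-1,-1,-1,-1,-1]}'
python3 -m crank '{"linear":[[0,0.01,0],[0,0.02,0],[0,0.02,0]],"delta_rot":[[0,0,0],[0,0,0],[0,0,0]],"fingers":[-1,-1,-1]}'
```

```text
clock: 7.2
position: [0.4957, 0.1531, 0.1238]
tool_rot: [-3.141, -0.001, 1.541]
force: [-0.1, 0.7, 0.3]
grip_width: -0.0001
finger_force: 0.0
clock: 7.5
position: [0.4958, 0.1576, 0.1238]
tool_rot: [-3.142, -0.0, 1.541]
force: [0.9, -0.2, -0.0]
grip_width: 0.0
finger_force: 0.2
```

```bash
python3 -m crank '{"linear":[[0,0.01,0],[0,0.02,0],[0,0.02,0],[0,0.02,0]],"delta_rot":[[0,0,0],[0,0,0],[0,0,0],[0,0,0]],"fingers":[-1,-1,-1,-1]}'
python3 - <<'E'
from h import *
from workcell import grab_frame
f=grab_frame("scene"); cv2.imwrite("pics/late.png",cv2.resize(f["image"][130:260,145:345,::-1],None,fx=4,fy=4,interpolation=cv2.INTER_CUBIC))
E
```

```text
clock: 7.9
position: [0.4958, 0.1627, 0.1238]
tool_rot: [-3.141, -0.001, 1.541]
force: [0.1, -1.3, 0.6]
grip_width: -0.0001
finger_force: 0.0
```

View pics/late.png

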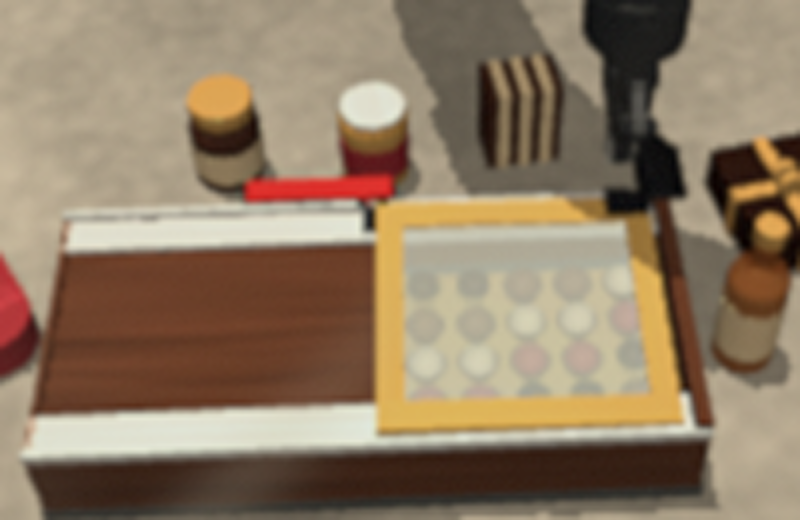

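The cover covers the tray, with only a small dark gap left before the end wall at (690, 390). Keep pushing in small steps until the force rises.

```bash
python3 -m crank '{"linear":[[0,0.008,0],[0,0.016,0],[0,0.016,0],[0,0.016,0]],"delta_rot":[[0,0,0],[0,0,0],[0,0,0],[0,0,0]],"fingers":[-1,-1,-1,-1]}'
python3 -m crank '{"linear":[[0,0.008,0],[0,0.016,0],[0,0.016,0],[0,0.016,0]],"delta_rot":[[0,0,0],[0,0,0],[0,0,0],[0,0,0]],"fingers":[-1,-1,-1,-1]}'
```

```text
clock: 8.35
position: [0.4959, 0.1665, 0.1238]
tool_rot: [3.142, -0.0, 1.541]
force: [0.7, -0.6, -0.1]
grip_width: -0.0
finger_force: 0.4
clock: 8.75
position: [0.496, 0.1681, 0.1238]
tool_rot: [-3.141, 0.003, 1.539]
force: [1.9, -15.2, 5.3]
grip_width: -0.0
finger_force: 7.5
```

```bash
python3 -m crank '{"linear":[[0,0.004,0],[0,0.006,0],[0,0.006,0]],"delta_rot":[[0,0,0],[0,0,0],[0,0,0]],"fingers":[-1,-1,-1]}'
python3 -m crank '{"linear":[[0,-0.03,0],[0,-0.06,0],[0,-0.08,0.05],[-0.05,-0.08,0.2],[-0.1,-0.08,0.35]],"delta_rot":[[0,0,0],[0,0,0],[0,0,0],[0,0,0],[0,0,0]],"fingers":[-1,-1,-1,-1,-1]}'
python3 -m crank '{"linear":[[-0.1,-0.1,0.15],[-0.2,-0.25,0.25],[-0.2,-0.4,0.25],[-0.2,-0.5,0.25],[-0.2,-0.5,0.25]],"delta_rot":[[0,0,0],[0,0,0],[0,0,0],[0,0,0],[0,0,0]],"fingers":[-1,-1,-1,-1,-1]}'
python3 - <<'E'
from h import *
from workcell import grab_frame
f=grab_frame("scene"); a=cv2.resize(f["image"][130:260,145:345,::-1],None,fx=4,fy=4,interpolation=cv2.INTER_CUBIC)
cv2.imwrite("pics/end.png",a)
f=grab_frame("top"); cv2.imwrite("pics/endtop.png",cv2.resize(f["image"][110:280,120:420,::-1],None,fx=2.6,fy=2.6,interpolation=cv2.INTER_CUBIC))
E
```

```text
clock: 9.05
position: [0.496, 0.1683, 0.1238]
tool_rot: [-3.141, 0.005, 1.538]
force: [1.0, -23.1, 11.5]
grip_width: 0.0001
finger_force: 11.5
clock: 9.55
position: [0.4701, 0.1518, 0.2127]
tool_rot: [-3.14, -0.0, 1.541]
force: [0.9, -1.1, 1.7]
grip_width: 0.0001
finger_force: 0.0
clock: 10.05
position: [0.4206, 0.0238, 0.2748]
tool_rot: [3.14, 0.001, 1.537]
force: [1.5, 1.2, 0.5]
grip_width: 0.0001
finger_force: 0.0
```

View pics/end.png

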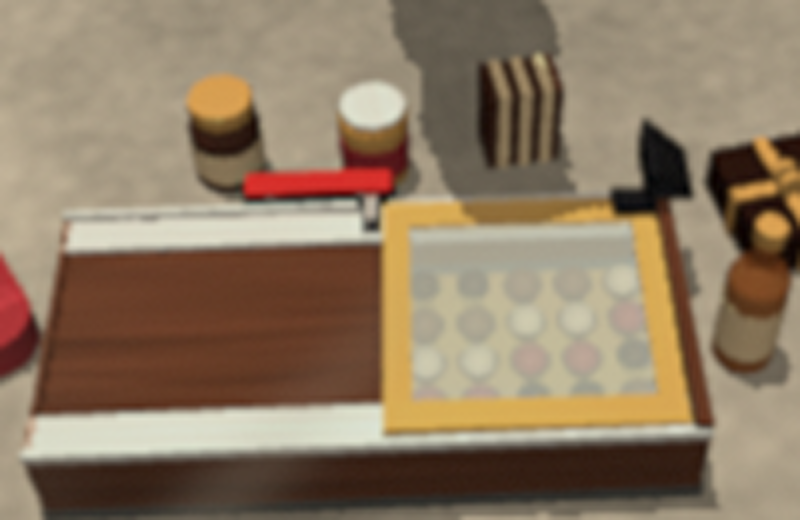

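View pics/endtop.png

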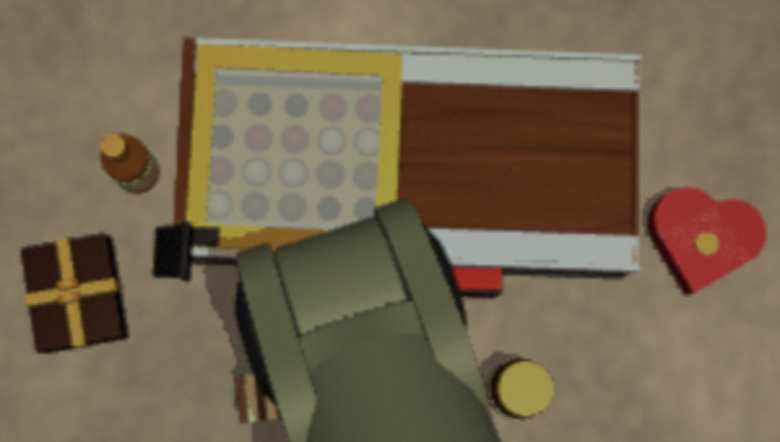

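The cover lies flat against the end wall along its whole edge (about (690, 400) in the scene crop). The tooth is up at (371, 212) behind the trailing edge, the bar is raised, the bystanders stand as before, and the arm is clear.

```bash
python3 -c "
from workcell import bot
print(bot.job_done())"
```

```text
the job is handed in; nothing more can be done
None
```

The cover is fully home against the end wall, the stop has sprung up behind it, the other things on the counter stand where they were, and the job is handed in at about 10 s (no verdict was returned).

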